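# Switch check of a cordless polisher before its battery goes on

### The job

The battery is off the cordless polisher that is clamped in the bench bracket, so check its switch before it goes back on: flip the steel lock-off lever on the paddle forward (towards the felt bob) until the paddle is free, then squeeze the paddle fully home against the body, pinching the two together, and hold it in for a full second. Then let the paddle spring out and flip the lock-off lever back to locked. Leave everything else on the counter where it lies.

Things in the scene. Friction and masses are not known exactly. Their poses are not given: they have to be found in the camera images.
- bracket: Grey steel bench bracket screwed to the counter, holding a slim cordless polisher level. Origin: on the counter under the polisher's axis; x points forward along the polisher to its felt bob, y to the paddle side, z up. The axis is 85 mm above the counter; base plate 250 x 70 mm, 10 mm thick; battery shoe (pack off) at x = -195 to -130 mm, 60 mm thick; felt bob ends at x = +222.
- collar (a point): Centre of the bracket's clamp on the polisher's axis, at bracket x = +106 mm: a ring 64 mm in diameter, 30 mm long along x, with two screw ears reaching up to 133 mm above the counter. Between it and the grip lies the motor housing, 58 mm in diameter, x = +36 to +86.
- grip: Round grip of the polisher, 42 mm diameter, bracket x = -130 to +26, fixed. Origin: on the polisher's axis, 85 mm above the counter, at the place where the paddle is best squeezed (bracket x = -55). Axes as the bracket: x forward, y to the paddle, z up. Its back, where the opposing finger bears, is at y = -21 mm. Free space below it down to the base plate for 40 mm to the rear and 130 mm forward.
- paddle_pad (a point): Point on the outer face of the paddle at the squeezing place, 60 mm forward of its hinge. The paddle is a black strip 115 mm long, 20 mm high (z), 4 mm thick on the y side of the grip, hinged at its rear about a vertical pin, its front end standing out. Here its outer face is 34 mm from the axis when out (55 mm over grip and paddle), 27.5 mm when home (49 mm over both).
- lock_pivot (a point): Vertical pivot pin of the steel lock-off lever, in a slot near the paddle's front end: bracket x = -21, y = +40, z = 85 mm while the paddle is out (the paddle's outer face here is at y = +38). The paddle ends 20 mm forward of it.
- lock_tip (a point): Middle of the lock-off lever's thumb tab, 12 mm from the pivot. The tab is 15 mm high (z), 4.5 mm thick and reaches 18 mm out from the pivot. From straight outwards (bracket y) it leans 0.6 rad back when locked and 0.8 rad forward when fully forward (paddle out). A finger moved along the polisher, close outside the paddle, pushes it either way.
- paddle (a joint): Paddle angle in rad: 0 = out (off), 0.11 = fully home against the body (on). A spring returns it; at the squeezing place it takes 7 N to start and 14 N to be fully home. While the lock-off lever is back its foot stands between paddle and grip and blocks the paddle.
- lockoff (a joint): Lock-off lever angle in rad: 0 = back, locked; 1.4 = fully forward, paddle quite free (it is freed from about 1.0). It moves stiffly (about 1.5 N at the tab) and stays where it is left; it starts between 0 and 0.12.
- clamp_a_center (a point): Bystander, to be left alone: cream plastic roller clamp, 46 x 18 x 20 mm high; point at its centre.
- clamp_b_center (a point): Bystander, to be left alone: second cream plastic roller clamp, 46 x 18 x 20 mm high; point at its centre.
- battery_center (a point): Bystander, to be left alone: the polisher's battery pack, a dark grey block 112 x 70 x 58 mm high, lying beside the polisher; point at its centre.
- spanner_center (a point): Bystander, to be left alone: flat steel collet spanner, 134 x 26 x 5 mm; point at its centre.
- forceps_center (a point): Bystander, to be left alone: stainless line clamp (locking forceps) lying flat, 142 x 56 x 6 mm; point at its centre.
- tray_center (a point): Bystander, to be left alone: bent chrome tweezers tray, 72 x 205 x 25 mm high; point at its centre.
- bin_center (a point): Bystander, to be left alone: lime green clamp bin, 160 x 212 x 87 mm high; point at its centre.
- canister_center (a point): Bystander, to be left alone: stubby aluminium canister, 68 mm diameter, 70 mm high; point at its centre.

How it is judged:
By the outcome, as a careful person would: the job done as asked, in the order asked, and still so for the second after the job is handed in, with the robot touching nothing.
It also fails if it takes over 58 s, if anything falls off the work surface, if the arm or the gripper's body presses on something with over 40 N, if the wrist force passes 120 N, or if a joint passes its speed limit or range.

### The arm

A 6-joint arm with a two-finger parallel gripper is mounted at the origin on the work surface. World frame = base frame: x ahead of the robot, y to its left, z up, the work surface at z = 0. Lengths are in m, angles in rad, forces in N, time in s.
With the tool pointing down it reaches from about 0.225 to 0.725 m from the base axis. Payload 3.1 kg.
Tool frame: the origin (TCP) lies at the very end of the fingers, on their centre line; the grasp point (between the pads) lies 19 mm behind it; z points along the fingers, y is the direction in which the jaws open and shut (so a half turn about z gives the same grasp; the last joint's range is limited). The gripper opens to 85 mm and grips with 20 to 120 N. Pads are 22 mm wide; open, the fingers measure 114 mm over their backs; the gripper's body (76 mm by 85 mm) begins 54 mm behind the grasp point. The pads swing forward as they close: fully open they stand 13 mm farther back than shut.
Start: joints at [1.062, 0.048, 0.099, 1.622, 0, 1.443], TCP at [0.195, 0.487, 0.208] pointing down, gripper open.
Joint ranges: [-2.91, 2.91], [-0.99, 1.94], [-1.21, 1.42], [-2.12, 2.29], [-1.49, 1.47], [-3.14, 3.14]. Speed limits (rad/s): [2.79, 2.79, 3.14, 3.14, 3.14, 3.14].

### API

Orientations are given as [roll, pitch, yaw] about the fixed x, y, z axes, in that order (R = Rz(yaw) Ry(pitch) Rx(roll)).
In Python, from workcell import monitor, cams, robot gives the robot as it stands. The module is installed in compiled form; this text tells all that it offers.
- The arm moves only by the tool step_arm, never from a script. Its argument "series" is a list of rows, each a list of 3 entries, a list of its own where there are three numbers: the opening, from 0 (shut) to 1 (fully open), then the shift along the tool's x, y, z in m, then the turn about the tool's z in rad. In form: [[jaw, [tx, ty, tz], turn], ...]. A call has 1 to 8 rows; each row shifts and turns the commanded pose from where the row before left it, along the tool's axes as they then stand; what a row does not reach is not made up. A row lasts 1/10 s, in which the tool goes at most 50 mm and 8.59 degrees, less where a joint would pass 70% of its speed; a pose out of reach is approached as far as the arm can. A call with a gripper value outside its range is refused whole. The fingers move at their own pace and stop on an object; the grip force is fixed at half the most. Time passes only in rows, so rows that do not move let the fingers close. It gives the time, the measured TCP pose, the force and the opening at its end, in the units of the state.
- monitor.sense(): the state, without advancing time (a new reading comes with each control period).
- cams.camera(name): name is "scene" or "top"; returns a dict with "img" (420x560x3 uint8, red, green, blue), "depth" (420x560 float32, m along the optical axis (not along the pixel's ray), 0 where there is no reading), "fx", "fy", "cx", "cy" (pixels), "world_to_cam" (4x4, takes a point from world to camera coordinates). Camera axes: x right, y down, z forward; pixel columns grow to the right and rows downward; lengths in m; the calibration is good to about 2 mm. A picture is of the moment at which its call begins.
- robot.job_done(): hands the job in, once; it reports no verdict.
The state is a dict: "t": time; "joints": joint angles; "qvel": joint speeds; "tau": joint torques, N m; "position": TCP position; "orientation": TCP orientation; "contact_force": force on the tool from outside, world axes, zero at the start; "ft_torque": the same for the moment, N m; "width": finger opening in m.
Only numpy, scipy, OpenCV 4.12 (cv2) and the standard library are available. Lean on these libraries where they do the work, as an engineer would, in place of code of your own. Each camera call takes 0.05 s, during which the arm holds its last target.

## Working session

There is one attempt and no reset: what is moved stays moved. The work goes in short steps, Python scripts to look and compute and a tool call to move; the robot and the scene stay as the last step left them, time stands still between calls to the robot, and variables do not carry over. Pictures are saved under pics/ and viewed, and the job is handed in when it is done.

Besides the shell and the picture viewer there is one more tool, called as name([rows], argument=value, ...), one row to a line, values as JSON. step_arm: Moves the arm, as the interface text tells. Its arguments: {"type":"object","properties":{"series":{"type":"array","items":{"type":"array"}}},"required":["series"]}

```bash
mkdir -p pics; cat > h.py <<'E'
import numpy as np, cv2
from workcell import monitor,cams,robot
def grab(n,tag):
    c=cams.camera(n); cv2.imwrite(f'pics/{tag}_{n}.png',c['img'][:,:,::-1]); np.savez(f'pics/{tag}_{n}.npz',**c); return c
def world(c,u,v,d=None):
    u=int(u);v=int(v)
    d=c['depth'][v,u] if d is None else d
    p=np.array([(u-c['cx'])/c['fx']*d,(v-c['cy'])/c['fy']*d,d,1]); return (np.linalg.inv(c['world_to_cam'])@p)[:3]
def onplane(c,u,v,z):
    M=np.linalg.inv(c['world_to_cam']); o=M[:3,3]; r=M[:3,:3]@np.array([(u-c['cx'])/c['fx'],(v-c['cy'])/c['fy'],1]); return o+r*(z-o[2])/r[2]
def proj(c,p):
    q=c['world_to_cam']@np.r_[p,1]; return q[0]/q[2]*c['fx']+c['cx'],q[1]/q[2]*c['fy']+c['cy']
E
python3 - <<'E'
from h import *
for n in('scene','top'):
    c=grab(n,'a'); print(n,np.linalg.inv(c['world_to_cam']).round(3).tolist(),c['fx'],(c['depth']>0).mean())
print(monitor.sense())
E
```

```text
scene [[-0.884, 0.344, -0.316, 0.955], [0.467, 0.631, -0.62, 0.821], [-0.014, -0.696, -0.718, 0.987], [0.0, 0.0, 0.0, 1.0]] 463.935966978317 0.9961479591836735
top [[0.013, -0.994, 0.107, 0.369], [-1.0, -0.014, -0.012, 0.033], [0.014, -0.107, -0.994, 1.704], [0.0, 0.0, 0.0, 1.0]] 534.1714548893973 0.9958843537414966
{'t': 0.1, 'joints': array([1.06220465e+00, 4.86655599e-02, 9.77190632e-02, 1.62198610e+00,
       4.32208423e-06, 1.44301976e+00]), 'qvel': array([ 0.00123907, -0.0015995 ,  0.00515734, -0.00219527, -0.00075004,
        0.00069676]), 'tau': array([ 2.34341358e-03, -3.39851224e+01,  3.20935607e+01,  1.58536574e-02,
       -1.81306077e-04,  4.70663124e-06]), 'position': array([0.19483155, 0.48685603, 0.20712227]), 'orientation': array([-3.13947435e+00, -2.76510294e-04,  2.76077724e+00]), 'contact_force': array([ 0.44790022,  0.33280861, -0.73022312]), 'ft_torque': array([ 0.00359408,  0.00148166, -0.01669227]), 'width': 0.08543935051755575}
```

View pics/a_scene.png

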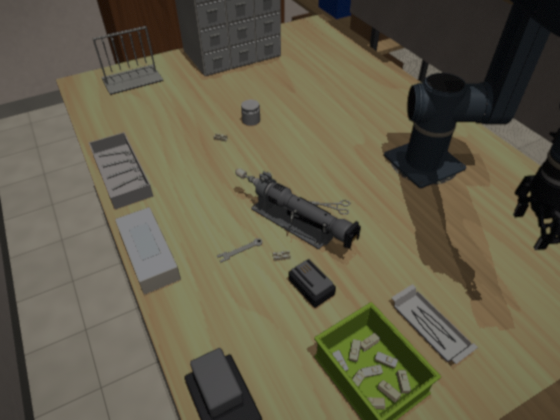

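View pics/a_top.png

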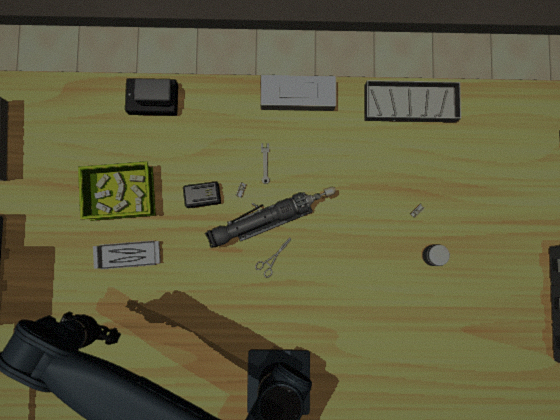

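The scene view shows the polisher around (305,210), the bob at (240,175) and the shoe at (350,232). In the top view it runs from (210,238) to (335,190), with the paddle on the far side (up in the image). I'll zoom in on both.

```bash
python3 - <<'E'
import cv2
a=cv2.imread('pics/a_scene.png')[160:260,220:380]; b=cv2.imread('pics/a_top.png')[170:260,195:345]
for n,i in(('zs',a),('zt',b)):
    i=cv2.convertScaleAbs(i,alpha=2.0,beta=10); cv2.imwrite(f'pics/{n}.png',cv2.resize(i,None,fx=5,fy=5,interpolation=cv2.INTER_CUBIC))
E
```

```text
(no output)
```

View pics/zs.png

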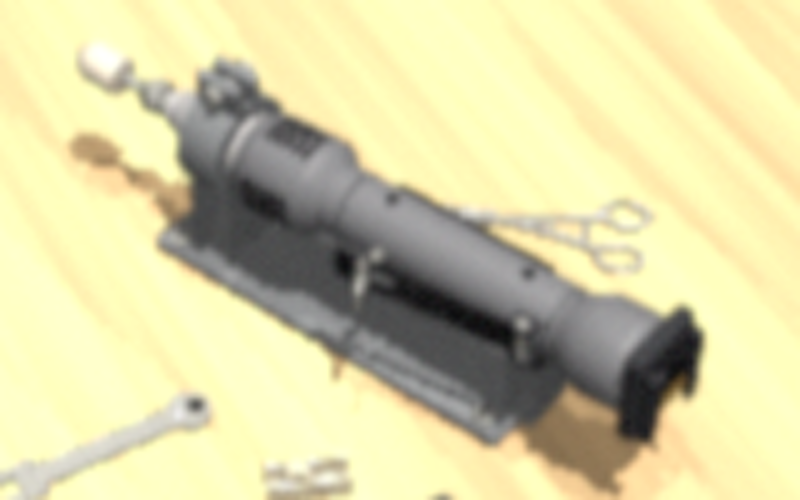

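View pics/zt.png

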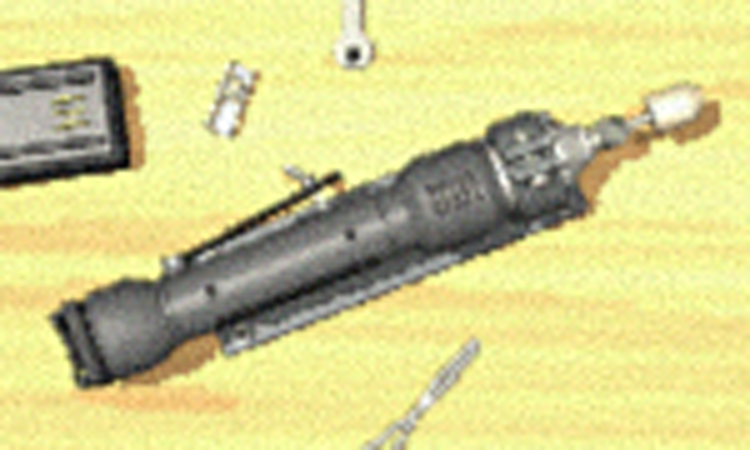

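```bash
cat > fit.py <<'E'
from h import *
from scipy.optimize import least_squares
C={n:dict(np.load(f'pics/a_{n}.npz')) for n in('scene','top')}
def cloud(c,box):
    u0,u1,v0,v1=box; v,u=np.mgrid[v0:v1,u0:u1]; d=c['depth'][v0:v1,u0:u1]
    P=np.stack([(u-c['cx'])/c['fx']*d,(v-c['cy'])/c['fy']*d,d,np.ones_like(d)],-1).reshape(-1,4)@np.linalg.inv(c['world_to_cam']).T
    return P[:,:3]
E
python3 - <<'E'
from fit import *
for n,box in(('top',(195,345,170,260)),('scene',(220,380,160,260))):
    P=cloud(C[n],box); print(n,'table z',np.median(P[:,2]))
    P=P[(P[:,2]>0.04)&(P[:,2]<0.15)]
    Q=P[P[:,2]>0.09][:,:2]
    m=np.median(Q,0); w=np.linalg.svd(Q-Q.mean(0))[2][0]; w*=np.sign(-w[1])
    # iterate: cylinder grip fit
    s=(P[:,:2]-m)@w
    print(n,m,np.degrees(np.arctan2(w[1],w[0])),'s range',s.min(),s.max(),len(Q))
    # origin estimates: bob end +222, shoe -195
    o=m+w*((s.max()-.222)+(s.min()+.195))/2; print('o',o,'len',s.max()-s.min())
    def f(p):
        w=np.array([np.cos(p[2]),np.sin(p[2])]); nn=np.array([-w[1],w[0]])
        s=(P[:,:2]-p[:2])@w; y=(P[:,:2]-p[:2])@nn
        r=np.hypot(y,P[:,2]-p[3])
        return r,s,y
    p=np.array([*o,np.arctan2(w[1],w[0]),.085])
    for k in range(5):
        r,s,y=f(p)
        g=(s>-.12)&(s<.02)&(abs(r-.021)<.006)&(P[:,2]>.085)
        h=(s>.04)&(s<.08)&(abs(r-.029)<.006)&(P[:,2]>.085)
        t=np.array([-np.sin(p[2]),np.cos(p[2])])
        def F(q):
            pp=np.array([*(p[:2]+t*q[0]),q[1],q[2]]); r=f(pp)[0]; return np.r_[r[g]-.021,r[h]-.029]
        so=least_squares(F,[0,p[2],p[3]],loss='soft_l1',f_scale=.002)
        p=np.array([*(p[:2]+t*so.x[0]),so.x[1],so.x[2]])
    print(n,'cyl fit',p,np.degrees(p[2]),g.sum(),h.sum(),np.abs(so.fun).mean())
    r,s,y=f(p); print('s range',s.min(),s.max(), np.percentile(s,[.5,99.5]))
    for a in np.arange(-.2,.23,.01):
        k=(s>a)&(s<a+.01)
        if k.sum(): print(round(a,3),k.sum(),'zmax',P[k,2].max().round(4),'y',y[k].min().round(4),y[k].max().round(4))
E
```

```text
top table z 0.0010210476154381976
top [0.49801259 0.05726316] -67.3506927617104 s range -0.1775718846908655 0.23989550949199753 1873
o [0.50481397 0.04096344] len 0.41746739418286305
top cyl fit [ 0.50371258  0.04050287 -1.16637101  0.0848034 ] -66.82813637242702 606 236 0.0020257370118451456
s range -0.194372191026402 0.22221636073649834 [-0.19199191  0.21327872]
-0.2 28 zmax 0.1161 y -0.0225 0.1275
-0.19 82 zmax 0.1224 y -0.0251 0.1543
-0.18 118 zmax 0.1215 y -0.0256 0.177
-0.17 130 zmax 0.1169 y -0.0269 0.178
-0.16 127 zmax 0.1174 y -0.0273 0.1765
-0.15 126 zmax 0.1185 y -0.0265 0.173
-0.14 123 zmax 0.1132 y -0.0232 0.1735
-0.13 107 zmax 0.1118 y -0.0203 0.1666
-0.12 88 zmax 0.1098 y -0.0199 0.1661
-0.11 56 zmax 0.1081 y -0.02 0.1625
-0.1 54 zmax 0.1103 y -0.0212 0.0303
-0.09 53 zmax 0.1136 y -0.0205 0.0314
-0.08 53 zmax 0.1085 y -0.0214 0.032
-0.07 55 zmax 0.1098 y -0.0213 0.0332
-0.06 53 zmax 0.1125 y -0.0215 0.0325
-0.05 55 zmax 0.1086 y -0.0209 0.0354
-0.04 53 zmax 0.1111 y -0.0214 0.0362
-0.03 63 zmax 0.1139 y -0.0214 0.0558
-0.02 59 zmax 0.1127 y -0.021 0.041
-0.01 52 zmax 0
[... 2125 characters left out ...]
.0286
0.04 66 zmax 0.1128 y -0.0221 0.0311
0.05 80 zmax 0.1153 y -0.0211 0.0314
0.06 55 zmax 0.1137 y -0.0195 0.0334
0.07 62 zmax 0.1149 y -0.023 0.0321
0.08 32 zmax 0.1125 y -0.0115 0.0267
0.09 169 zmax 0.1331 y -0.0293 0.0336
0.1 105 zmax 0.1322 y -0.0142 0.0333
0.11 79 zmax 0.1324 y -0.0168 0.0336
0.12 23 zmax 0.131 y -0.0069 0.0319
0.13 16 zmax 0.1009 y -0.0001 0.0187
0.14 15 zmax 0.0945 y -0.0072 0.011
0.15 22 zmax 0.0934 y -0.0062 0.012
0.16 17 zmax 0.0937 y -0.005 0.0113
0.17 5 zmax 0.0886 y -0.0015 0.0065
0.18 16 zmax 0.0948 y -0.0071 0.0109
0.19 35 zmax 0.0958 y -0.0113 0.0148
0.2 25 zmax 0.0944 y -0.0075 0.0136
0.21 14 zmax 0.0955 y -0.0022 0.0132
0.22 1 zmax 0.0868 y 0.0063 0.0063
```

step_arm([
  [1,[0,0,0],0.13],
  [1,[0,0,0],0.13],
  [1,[0,0,0],0.13],
  [1,[0,0,0],0.13],
  [1,[0,0,0],0.13],
  [1,[0,0,0],0.14],
  [1,[0,0,0],0],
])

```text
t: 0.8
position: [0.195, 0.4871, 0.2076]
orientation: [-3.141, 0.001, 1.971]
contact_force: [0.3, -0.5, -0.6]
width: 0.0854
```

step_arm([
  [1,[-0.04,0.01,0],0],
  [1,[-0.04,0.01,0],0],
  [1,[-0.04,0.01,0],0],
  [1,[-0.04,0.01,0],0],
  [1,[-0.04,0.01,0],0],
  [1,[-0.04,0.01,0],0],
  [1,[-0.04,0.01,0],0],
  [1,[-0.04,0.01,0],0],
])

```text
t: 1.6
position: [0.394, 0.2223, 0.208]
orientation: [-3.141, -0.0, 1.974]
contact_force: [0.1, -0.6, 0.1]
width: 0.0854
```

step_arm([
  [1,[-0.04,0.01,0],0],
  [1,[-0.04,0.01,0],0],
  [1,[-0.04,0.01,0],0],
  [1,[-0.032,0.003,0],0],
  [1,[0,0,0],0],
  [1,[0,0,0],0],
])

```text
t: 2.2
position: [0.4828, 0.0961, 0.2077]
orientation: [-3.14, -0.001, 1.971]
contact_force: [-0.8, 0.0, -0.3]
width: 0.0855
```

```bash
cat >> h.py <<'E'
O=np.array([.5037,.042]); A=-1.170
EX=np.array([np.cos(A),np.sin(A)]); EY=np.array([-EX[1],EX[0]])
def br():
    s=monitor.sense(); d=s['position'][:2]-O
    f=s['contact_force']
    print('t',s['t'],'bracket xy mm',(1e3*np.array([d@EX,d@EY])).round(1),'z',(1e3*s['position'][2]).round(1),'ori',s['orientation'].round(3),'w',round(s['width'],4),'F br',(f[:2]@EX).round(1),(f[:2]@EY).round(1),f[2].round(1),'j',s['joints'].round(2))
E
python3 -c "
from h import *
br();grab('scene','b');grab('top','b')
for n in('scene','top'):
    i=cv2.imread(f'pics/b_{n}.png'); i=i[150:270,220:380] if n=='scene' else i[170:275,195:345]
    cv2.imwrite(f'pics/bz_{n}.png',cv2.resize(cv2.convertScaleAbs(i,alpha=2,beta=10),None,fx=5,fy=5,interpolation=cv2.INTER_CUBIC))
"
```

```text
t 2.2 bracket xy mm [-58.    1.9] z 207.7 ori [-3.140e+00 -1.000e-03  1.971e+00] w 0.0855 F br -0.3 -0.7 -0.3 j [ 0.06 -0.04  0.01  1.62  0.    1.23]
```

View pics/bz_scene.png

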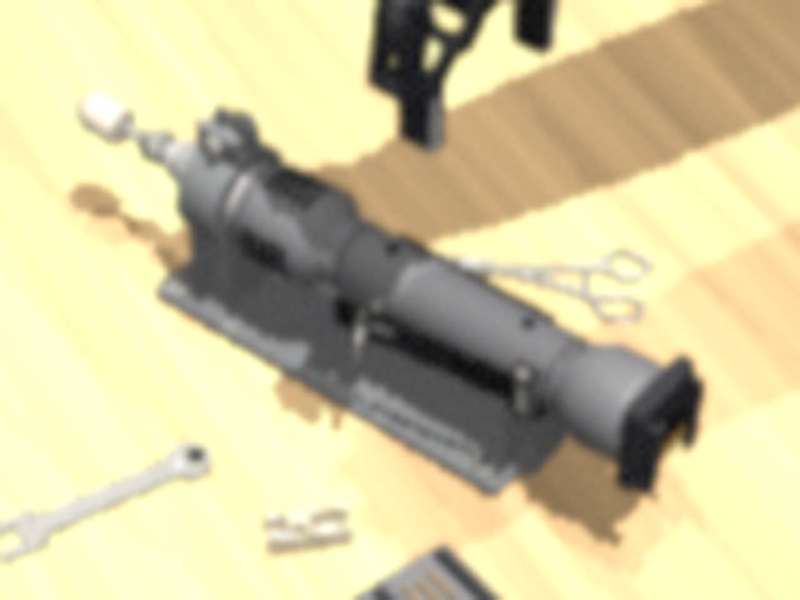

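The fingers stand straddled above the grip, the lever tab (zoom 360,335) still leans back, and nothing is in the way. I'll descend now.

step_arm([
  [1,[0,0,0.03],0],
  [1,[0,0,0.03],0],
  [1,[0,0,0.03],0],
  [1,[0,0,0.025],0],
  [1,[0,0,0.02],0],
  [1,[0,0,0.018],0],
  [1,[0,0,0],0],
  [1,[0,0,0],0],
])

```text
t: 3.1
position: [0.4824, 0.0976, 0.0554]
orientation: [-3.141, -0.0, 1.973]
contact_force: [0.0, 1.2, 0.9]
width: 0.0852
```

```bash
cat >> h.py <<'E'
def look(tag):
    br();grab('scene',tag);grab('top',tag)
    out=[]
    for n in('scene','top'):
        i=cv2.imread(f'pics/{tag}_{n}.png'); i=i[160:250,250:340] if n=='scene' else i[170:260,215:305]
        out.append(cv2.resize(cv2.convertScaleAbs(i,alpha=2.5,beta=20),(400,400),interpolation=cv2.INTER_CUBIC))
    cv2.imwrite(f'pics/{tag}_z.png',np.hstack(out))
E
python3 -c "
from h import *
look('c')"
```

```text
t 3.1 bracket xy mm [-59.5   2. ] z 55.4 ori [-3.141 -0.     1.973] w 0.0852 F br -1.1 0.5 0.9 j [ 0.06 -0.01 -0.27  1.32  0.    1.23]
```

View pics/c_z.png

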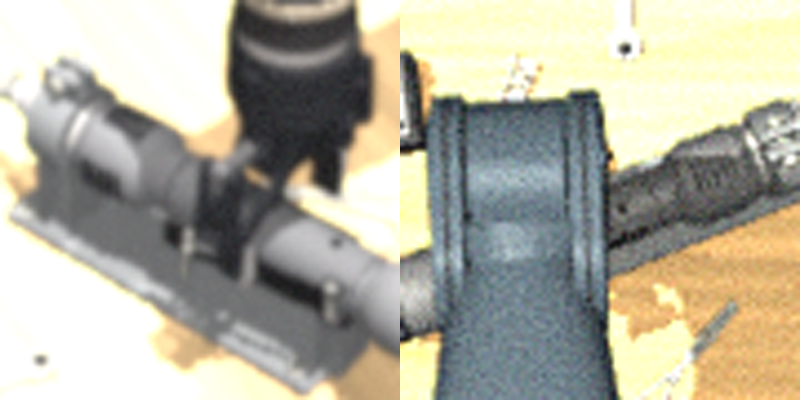

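The near finger stands just outside the paddle at (240,260), behind the lever tab at (188,250). Pushing forward.

step_arm([
  [1,[-0.005,0,0],0],
  [1,[-0.005,0,0],0],
  [1,[-0.004,0,0],0],
  [1,[-0.004,0,0],0],
  [1,[-0.003,0,0],0],
  [1,[-0.003,0,0],0],
  [1,[0,0,0],0],
])

```text
t: 3.9
position: [0.4924, 0.0746, 0.0552]
orientation: [3.141, -0.001, 1.971]
contact_force: [-1.1, 0.8, 0.8]
width: 0.0851
```

```bash
python3 -c "
from h import *
look('d')"
```

```text
t 3.9 bracket xy mm [-34.5   2.3] z 55.2 ori [ 3.141e+00 -1.000e-03  1.971e+00] w 0.0851 F br -1.2 -0.7 0.8 j [ 0.02  0.   -0.25  1.32  0.    1.19]
```

View pics/d_z.png

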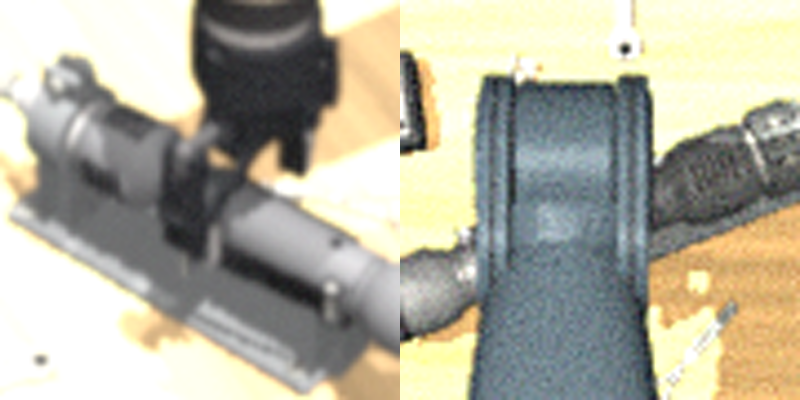

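step_arm([
  [1,[-0.002,0,0],0],
  [1,[-0.002,0,0],0],
  [1,[0,0,0],0],
  [1,[0,0,0],0],
])

```text
t: 4.4
position: [0.4944, 0.071, 0.0558]
orientation: [3.14, 0.0, 1.971]
contact_force: [-0.7, 1.8, 4.6]
width: 0.0857
```

```bash
python3 -c "
from h import *
br()"
```

```text
t 4.4 bracket xy mm [-30.3   2.8] z 55.8 ori [3.14  0.    1.971] w 0.0857 F br -2.0 0.0 4.6 j [ 0.01  0.   -0.25  1.32  0.    1.18]
```

step_arm([
  [1,[-0.002,0,0],0],
  [1,[0,0,0],0],
  [1,[0,0,0],0],
])

```text
t: 4.7
position: [0.4953, 0.0694, 0.0558]
orientation: [3.14, -0.0, 1.971]
contact_force: [-0.7, 4.2, 5.3]
width: 0.0853
```

```bash
python3 -c "
from h import *
br()"
```

```text
t 4.7 bracket xy mm [-28.5   3. ] z 55.8 ori [ 3.14  -0.     1.971] w 0.0853 F br -4.2 1.0 5.3 j [ 0.    0.   -0.25  1.32  0.    1.17]
```

```bash
python3 -c "
from h import *
look('e')"
```

```text
t 4.7 bracket xy mm [-28.5   3. ] z 55.8 ori [ 3.14  -0.     1.971] w 0.0853 F br -4.2 1.0 5.3 j [ 0.    0.   -0.25  1.32  0.    1.17]
```

View pics/e_z.png

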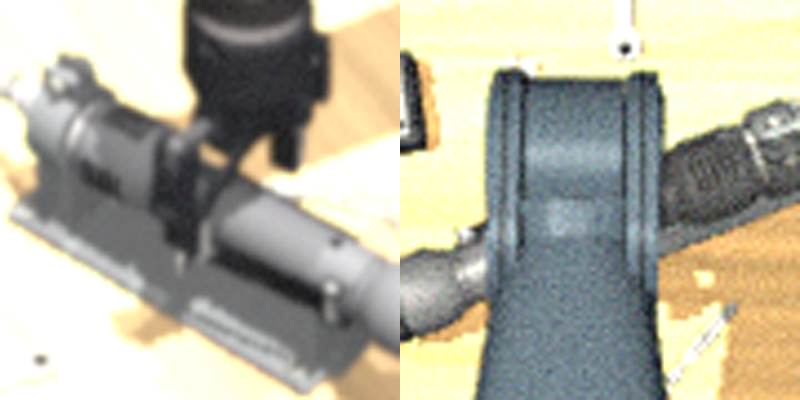

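```bash
python3 - <<'E'
from h import *
c=dict(np.load('pics/e_scene.npz'))
def W(x,y,z): return np.r_[O+EX*x/1e3+EY*y/1e3,z/1e3]
def zz(p): u,v=proj(c,p); return round((u-250)*400/90),round((v-160)*400/90)
for nm,a in(('locked',-.6),('mid',.3),('fwd',.8)):
    for r in(0,18):
        print(nm,r,[zz(W(-21+r*np.sin(a),40+r*np.cos(a),z)) for z in(92.5,77.5)])
for z in(55,60,65,70,75,80): print('tip',z,zz(W(-28.5-11,46,z)),zz(W(-28.5+11,46,z)),zz(W(-28.5+11,58,z)),zz(W(-28.5-11,58,z)))
# depth patch around tip
M=np.linalg.inv(c['world_to_cam'])
for v in range(205,224):
    row=[]
    for u in range(286,300,2):
        p=world(c,u,v); d=p[:2]-O; row.append('%d,%d,%d'%(1e3*d@EX,1e3*d@EY,1e3*p[2]))
    print(v,(v-160)*40//9,row)
print([ (u-250)*40//9 for u in range(286,300,2)])
i=cv2.imread('pics/e_scene.png')[195:230,275:310]; cv2.imwrite('pics/e_zz.png',cv2.resize(cv2.convertScaleAbs(i,alpha=2.5,beta=20),(560,560),interpolation=cv2.INTER_NEAREST))
E
```

```text
locked 0 [(188, 235), (188, 252)]
locked 18 [(186, 257), (186, 274)]
mid 0 [(188, 235), (188, 252)]
mid 18 [(163, 247), (163, 264)]
fwd 0 [(188, 235), (188, 252)]
fwd 18 [(158, 237), (158, 254)]
tip 55 (205, 297) (177, 280) (165, 292) (193, 308)
tip 60 (206, 291) (177, 275) (165, 286) (193, 303)
tip 65 (206, 286) (177, 269) (165, 280) (194, 297)
tip 70 (206, 280) (177, 263) (165, 275) (194, 292)
tip 75 (206, 274) (177, 258) (165, 269) (194, 286)
tip 80 (206, 269) (177, 252) (165, 264) (194, 280)
205 200 ['-22,69,146', '-27,66,147', '-38,73,159', '-43,71,161', '-34,50,139', '-39,49,141', '-42,45,140']
206 204 ['-25,72,147', '-27,67,144', '-39,73,156', '-42,69,155', '-37,54,140', '-42,52,141', '-20,15,98']
207 208 ['-25,72,143', '-31,72,147', '-40,74,154', '-40,67,148', '-39,57,139', '-42,52,138', '-22,17,97']
208 213 ['-26,74,141', '-31,72,143', '-39,73,149', '-41,68,146', '-39,57,137', '-43,54,136', '-23,17,94']
209 217 ['-27,75,140', '-37,79,149', '-41,77,150', '-41,68,143', '-42,60,137', '-43,54,133', '-24,20,93']
210 222 ['50,-23,6', '-35,77,143', '-41,76,146', '-44,72,144', '-38,
[... 594 characters left out ...]
58,103', '-38,55,104', '-41,50,102', '-39,38,90']
217 253 ['33,-1,6', '29,-5,5', '-23,53,89', '-35,59,101', '-36,53,97', '-42,51,100', '-36,35,83']
218 257 ['30,2,6', '25,0,7', '-25,55,88', '-22,43,76', '-34,49,89', '-42,51,96', '-36,34,77']
219 262 ['26,7,9', '22,3,8', '-27,57,87', '14,-5,6', '9,-8,7', '-32,38,74', '-37,36,76']
220 266 ['23,11,10', '21,4,6', '-25,56,81', '9,1,11', '7,-6,6', '2,-8,7', '0,-14,4']
221 271 ['21,13,8', '20,5,3', '-25,56,77', '10,0,5', '4,-1,7', '-1,-3,10', '-4,-9,7']
222 275 ['19,16,8', '14,13,10', '11,8,7', '7,4,6', '2,0,7', '-1,-2,7', '-8,-3,10']
223 280 ['18,17,6', '13,14,7', '7,12,9', '4,7,6', '0,4,7', '-5,2,9', '-9,-2,8']
[160, 168, 177, 186, 195, 204, 213]
```

View pics/e_zz.png

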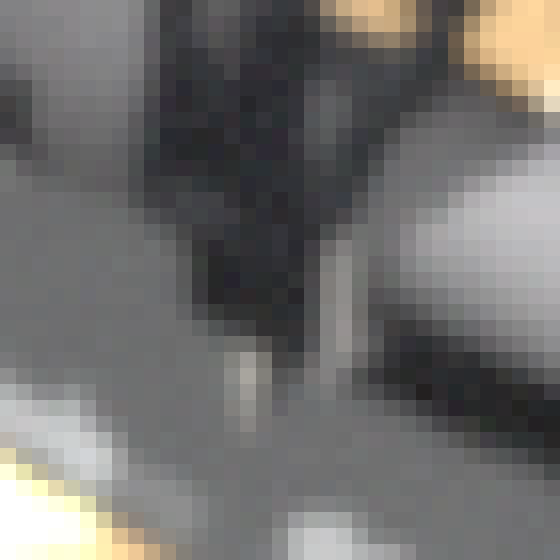

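```bash
python3 - <<'E'
from h import *
for tag in('b','c','d','e'):
    c=dict(np.load(f'pics/{tag}_scene.npz'))
    v,u=np.mgrid[100:240,260:350]; d=c['depth'][100:240,260:350]
    P=np.stack([(u-c['cx'])/c['fx']*d,(v-c['cy'])/c['fy']*d,d,np.ones_like(d)],-1).reshape(-1,4)@np.linalg.inv(c['world_to_cam']).T
    P=P[:,:3]; D=P[:,:2]-O; x=D@EX*1e3;y=D@EY*1e3;z=P[:,2]*1e3
    xc={'b':-58,'c':-59,'d':-34.5,'e':-28.5}[tag]
    k=(abs(x-xc)<16)&(y>43)&(y<75)&(z>60)
    h=np.histogram(z[k],bins=np.arange(60,300,5)); print(tag,[(int(b),int(n)) for n,b in zip(*h) if n])
    lo=k&(z<np.percentile(z[k],6)); print(np.c_[x,y,z][lo].round()[:12].tolist())
E
```

```text
b [(240, 4), (245, 7), (250, 14), (255, 15), (260, 17), (265, 16), (270, 10), (275, 6), (280, 5), (285, 12), (290, 26)]
[[-51.0, 55.0, 251.0], [-57.0, 55.0, 254.0], [-64.0, 48.0, 253.0], [-56.0, 58.0, 252.0], [-57.0, 56.0, 252.0], [-66.0, 51.0, 253.0], [-67.0, 49.0, 252.0], [-71.0, 50.0, 255.0], [-70.0, 45.0, 251.0], [-58.0, 56.0, 249.0], [-62.0, 57.0, 252.0], [-66.0, 55.0, 253.0]]
c [(85, 1), (90, 2), (95, 7), (100, 11), (105, 10), (110, 10), (115, 10), (120, 5), (125, 2), (130, 6), (135, 13), (140, 20), (145, 23), (150, 13), (155, 9), (160, 15), (165, 17), (170, 20), (175, 19), (180, 20), (185, 29), (190, 37), (195, 6)]
[[-58.0, 59.0, 109.0], [-59.0, 57.0, 108.0], [-69.0, 52.0, 110.0], [-70.0, 49.0, 109.0], [-72.0, 48.0, 109.0], [-57.0, 58.0, 104.0], [-58.0, 55.0, 102.0], [-63.0, 58.0, 108.0], [-68.0, 56.0, 110.0], [-69.0, 53.0, 108.0], [-72.0, 49.0, 106.0], [-58.0, 59.0, 102.0]]
d [(70, 1), (75, 2), (80, 3), (85, 4), (90, 6), (95, 9), (100, 10), (105, 12), (110, 9), (115, 9), (120, 6), (125, 3), (130, 7), (135, 15), (140, 18), (145, 27), (150, 15), (155, 11), (160, 9), (165, 22), (170, 17), (175, 17), (180, 19), (185, 26), (190, 43)]
[[-30.0, 57.0, 100.0], [-34.0, 58.0, 103.0], [-33.0, 53.0, 99.0], [-46.0, 43.0, 99.0], [-26.0, 52.0, 89.0], [-33.0, 56.0, 98.0], [-36.0, 57.0, 101.0], [-42.0, 52.0, 100.0], [-44.0, 50.0, 99.0], [-48.0, 50.0, 102.0], [-48.0, 47.0, 100.0], [-29.0, 56.0, 91.0]]
e [(75, 4), (80, 4), (85, 7), (90, 1), (95, 7), (100, 14), (105, 10), (110, 10), (115, 9), (120, 8), (125, 2), (130, 5), (135, 14), (140, 21), (145, 23), (150, 17), (155, 9), (160, 13), (165, 15), (170, 22), (175, 15), (180, 22), (185, 25), (190, 46), (195, 3)]
[[-26.0, 60.0, 104.0], [-29.0, 55.0, 102.0], [-35.0, 51.0, 103.0], [-42.0, 47.0, 103.0], [-27.0, 58.0, 99.0], [-34.0, 58.0, 104.0], [-40.0, 53.0, 103.0], [-41.0, 50.0, 102.0], [-40.0, 45.0, 97.0], [-24.0, 53.0, 89.0], [-24.0, 50.0, 87.0], [-35.0, 59.0, 102.0]]
```

```bash
python3 - <<'E'
from h import *
c=dict(np.load('pics/b_scene.npz'))
def W(x,y,z): return np.r_[O+EX*x/1e3+EY*y/1e3,z/1e3]
for z in (207,221,232,245,280): print(z,[tuple(np.round(proj(c,W(-58+a,b,z)),1)) for a in(-11,11) for b in(44.5,57)],[tuple(np.round(proj(c,W(-58+a,b,z)),1)) for a in(-11,11) for b in(-40.5,-53)])
i=cv2.imread('pics/b_scene.png')[130:190,280:360]; cv2.imwrite('pics/b_zz.png',cv2.resize(cv2.convertScaleAbs(i,alpha=2.5,beta=20),(800,600),interpolation=cv2.INTER_NEAREST))
E
```

```text
207 [(np.float64(307.1), np.float64(190.3)), (np.float64(304.0), np.float64(193.0)), (np.float64(299.9), np.float64(186.4)), (np.float64(296.8), np.float64(189.2))] [(np.float64(327.2), np.float64(172.2)), (np.float64(330.0), np.float64(169.6)), (np.float64(320.1), np.float64(168.6)), (np.float64(322.9), np.float64(166.1))]
221 [(np.float64(307.3), np.float64(186.0)), (np.float64(304.2), np.float64(188.8)), (np.float64(300.0), np.float64(182.2)), (np.float64(296.9), np.float64(185.0))] [(np.float64(327.5), np.float64(168.0)), (np.float64(330.3), np.float64(165.4)), (np.float64(320.4), np.float64(164.4)), (np.float64(323.2), np.float64(161.9))]
232 [(np.float64(307.4), np.float64(182.7)), (np.float64(304.3), np.float64(185.5)), (np.float64(300.1), np.float64(178.9)), (np.float64(297.0), np.float64(181.6))] [(np.float64(327.8), np.float64(164.6)), (np.float64(330.6), np.float64(162.1)), (np.float64(320.6), np.float64(161.1)), (np.float64(323.5), np.float64(158.6))]
245 [(np.float64(307.6), np.float64(178.7)), (np.float64(304.5), np.float64(181.4)), (np.float64(300.3), np.float64(174.8)), (np.float64(297.1), np.float64(177.6))] [(np.float64(328.1), np.float64(160.6)), (np.float64(331.0), np.float64(158.0)), (np.float64(320.9), np.float64(157.1)), (np.float64(323.8), np.float64(154.6))]
280 [(np.float64(308.1), np.float64(167.5)), (np.float64(304.9), np.float64(170.2)), (np.float64(300.6), np.float64(163.7)), (np.float64(297.3), np.float64(166.4))] [(np.float64(329.0), np.float64(149.4)), (np.float64(332.0), np.float64(146.9)), (np.float64(321.6), np.float64(145.9)), (np.float64(324.6), np.float64(143.5))]
```

View pics/b_zz.png

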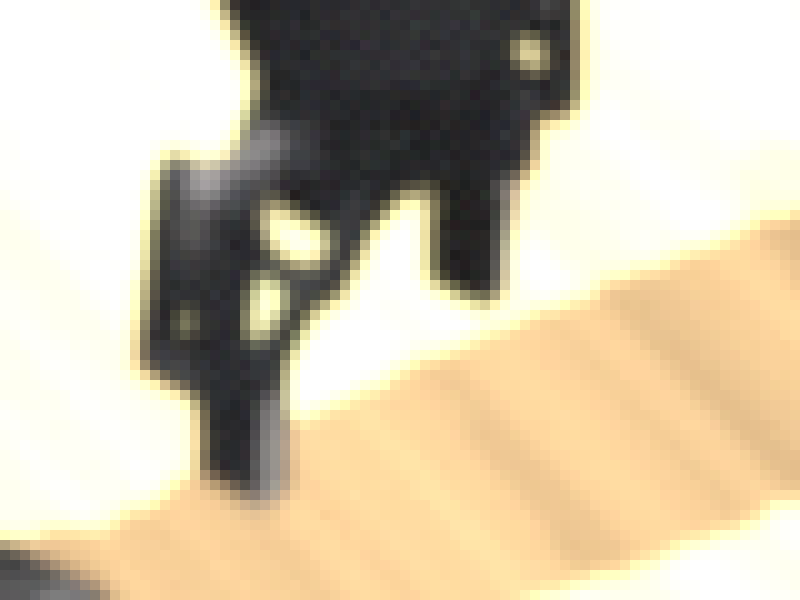

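The camera data show the open finger tips about 35 mm above the reported TCP: the tip sits near z = 92 mm here and is riding on the tab's upper edge, while the tab end at (zoom 182,262) is still leaning back. I'll lift off, go back behind the lever, then come down lower in stages and check.

step_arm([
  [1,[0,0,-0.012],0],
  [1,[0.01,-0.001,0],0],
  [1,[0.01,0,0],0],
  [1,[0.01,0,0],0],
  [1,[0,0,0.012],0],
  [1,[0,0,0.008],0],
  [1,[0,0,0],0],
  [1,[0,0,0],0],
])

```text
t: 5.6
position: [0.4814, 0.096, 0.0462]
orientation: [-3.14, -0.0, 1.97]
contact_force: [-0.2, -0.7, -0.3]
width: 0.0851
```

```bash
python3 -c "
from h import *
look('f')"
```

```text
t 5.6 bracket xy mm [-58.4   0.5] z 46.2 ori [-3.14 -0.    1.97] w 0.0851 F br 0.6 -0.4 -0.3 j [ 0.06 -0.01 -0.28  1.3  -0.    1.23]
```

View pics/f_z.png

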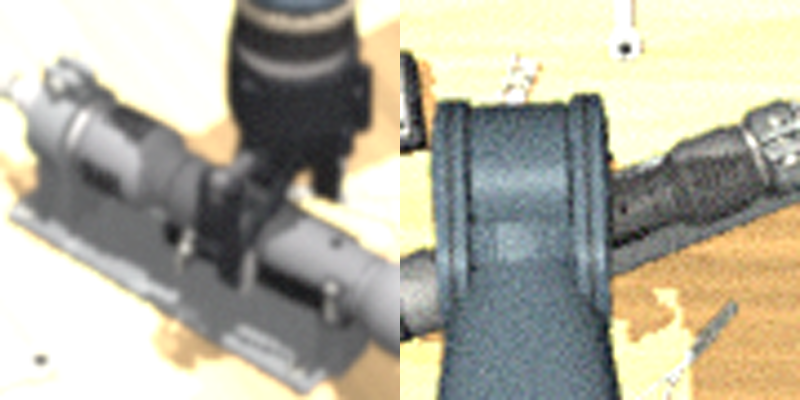

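No contact, as expected. The finger tip is now at (240,283), level with the lower part of the tab at (185,250). I'll go down 11 mm more.

step_arm([
  [1,[0,0.0015,0.006],0],
  [1,[0,0,0.005],0],
  [1,[0,0,0],0],
  [1,[0,0,0],0],
])

```text
t: 6.1
position: [0.4832, 0.0968, 0.0359]
orientation: [-3.141, -0.0, 1.971]
contact_force: [0.7, -0.3, 0.7]
width: 0.0855
```

```bash
python3 -c "
from h import *
br()"
```

```text
t 6.1 bracket xy mm [-58.5   2.5] z 35.9 ori [-3.141 -0.     1.971] w 0.0855 F br 0.5 0.5 0.7 j [ 0.06 -0.   -0.29  1.28  0.    1.23]
```

step_arm([
  [1,[-0.005,0,0],0],
  [1,[-0.005,0,0],0],
  [1,[-0.004,0,0],0],
  [1,[-0.004,0,0],0],
  [1,[-0.003,0,0],0],
  [1,[0,0,0],0],
  [1,[0,0,0],0],
])

```text
t: 6.8
position: [0.4916, 0.0774, 0.0362]
orientation: [-3.142, -0.0, 1.971]
contact_force: [-0.7, 0.4, -0.4]
width: 0.0855
```

```bash
python3 -c "
from h import *
look('g')"
```

```text
t 6.8 bracket xy mm [-37.3   2.7] z 36.2 ori [-3.142 -0.     1.971] w 0.0855 F br -0.6 -0.5 -0.4 j [ 0.02  0.01 -0.28  1.28  0.    1.19]
```

View pics/g_z.png

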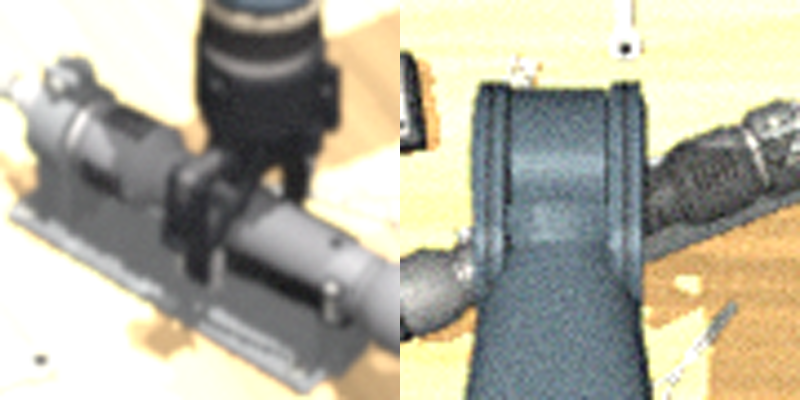

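step_arm([
  [1,[-0.003,-0.0005,0],0],
  [1,[-0.002,0,0],0],
  [1,[-0.002,0,0],0],
  [1,[0,0,0],0],
])

```text
t: 7.3
position: [0.4943, 0.0718, 0.0363]
orientation: [3.14, -0.002, 1.972]
contact_force: [1.5, 6.1, -0.8]
width: 0.0854
```

```bash
python3 -c "
from h import *
br()"
```

```text
t 7.3 bracket xy mm [-31.1   3. ] z 36.3 ori [ 3.140e+00 -2.000e-03  1.972e+00] w 0.0854 F br -5.0 3.8 -0.8 j [ 0.01  0.01 -0.28  1.28  0.    1.18]
```

step_arm([
  [1,[-0.002,0,0],0],
  [1,[-0.001,0,0],0],
  [1,[0,0,0],0],
])

```text
t: 7.6
position: [0.4957, 0.0688, 0.0363]
orientation: [3.14, -0.001, 1.971]
contact_force: [2.4, 4.5, -1.3]
width: 0.0855
```

```bash
python3 -c "
from h import *
look('i')"
```

```text
t 7.6 bracket xy mm [-27.8   3.1] z 36.3 ori [ 3.140e+00 -1.000e-03  1.971e+00] w 0.0855 F br -3.2 4.0 -1.3 j [ 0.    0.02 -0.28  1.28  0.    1.17]
```

View pics/i_z.png

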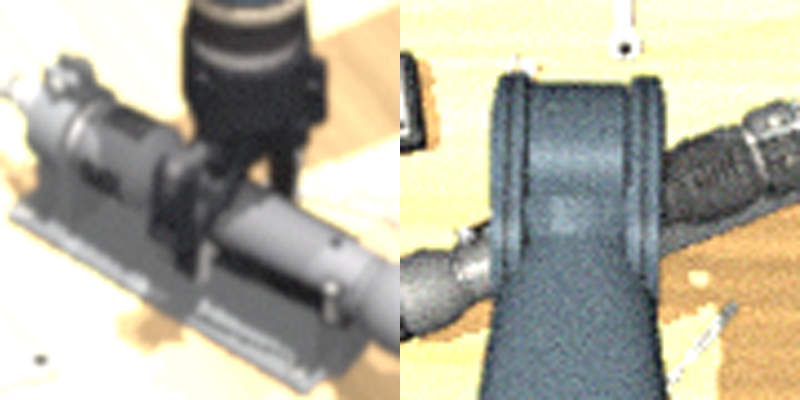

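step_arm([
  [1,[-0.0015,0,0],0],
  [1,[-0.0015,0,0],0],
  [1,[0,0,0],0],
])

```text
t: 8.0
position: [0.4952, 0.0679, 0.0363]
orientation: [3.141, -0.006, 1.973]
contact_force: [-1.2, 8.8, 0.7]
width: 0.0853
```

```bash
python3 -c "
from h import *
br()"
```

```text
t 8.0 bracket xy mm [-27.1   2.3] z 36.3 ori [ 3.141 -0.006  1.973] w 0.0853 F br -8.6 2.3 0.7 j [-0.    0.02 -0.28  1.28  0.01  1.17]
```

step_arm([
  [1,[-0.0015,0,0],0],
  [1,[-0.0015,0,0],0],
  [1,[0,0,0],0],
])

```text
t: 8.3
position: [0.4954, 0.0668, 0.036]
orientation: [3.142, -0.01, 1.975]
contact_force: [-1.9, 13.4, 1.9]
width: 0.0853
```

```bash
python3 -c "
from h import *
br()"
```

```text
t 8.3 bracket xy mm [-26.1   2. ] z 36.0 ori [ 3.142 -0.01   1.975] w 0.0853 F br -13.0 3.4 1.9 j [-0.01  0.02 -0.27  1.28  0.01  1.16]
```

The force is climbing (13 N), so the lever is at its stop. Backing off to the squeezing place and checking the lever.

step_arm([
  [1,[0.01,0,0],0],
  [1,[0.012,0,0],0],
  [1,[0.011,0,0],0],
  [1,[0,0,0],0],
  [1,[0,0,0],0],
])

```text
t: 8.8
position: [0.4843, 0.0928, 0.0361]
orientation: [-3.141, 0.001, 1.971]
contact_force: [0.8, -0.9, 1.1]
width: 0.0851
```

```bash
python3 -c "
from h import *
look('j')
c=dict(np.load('pics/j_scene.npz'))
i=cv2.imread('pics/j_scene.png')[195:230,275:310]; cv2.imwrite('pics/j_zz.png',cv2.resize(cv2.convertScaleAbs(i,alpha=2.5,beta=20),(560,560),interpolation=cv2.INTER_NEAREST))
def W(x,y,z): return np.r_[O+EX*x/1e3+EY*y/1e3,z/1e3]
for a in(-.6,0,.4,.8):
  print(a,[[tuple(((np.array(proj(c,W(-21+r*np.sin(a),40+r*np.cos(a),z)))-[275,195])*16).round()) for z in(92.5,77.5)] for r in (0,18)])
"
```

```text
t 8.8 bracket xy mm [-54.3   2. ] z 36.1 ori [-3.141e+00  1.000e-03  1.971e+00] w 0.0851 F br 1.2 0.4 1.1 j [ 0.05 -0.   -0.29  1.28 -0.    1.22]
-0.6 [[(np.float64(277.0), np.float64(285.0)), (np.float64(276.0), np.float64(347.0))], [(np.float64(270.0), np.float64(364.0)), (np.float64(269.0), np.float64(426.0))]]
0 [[(np.float64(277.0), np.float64(285.0)), (np.float64(276.0), np.float64(347.0))], [(np.float64(210.0), np.float64(347.0)), (np.float64(210.0), np.float64(409.0))]]
0.4 [[(np.float64(277.0), np.float64(285.0)), (np.float64(276.0), np.float64(347.0))], [(np.float64(182.0), np.float64(323.0)), (np.float64(182.0), np.float64(385.0))]]
0.8 [[(np.float64(277.0), np.float64(285.0)), (np.float64(276.0), np.float64(347.0))], [(np.float64(170.0), np.float64(293.0)), (np.float64(170.0), np.float64(355.0))]]
```

View pics/j_zz.png

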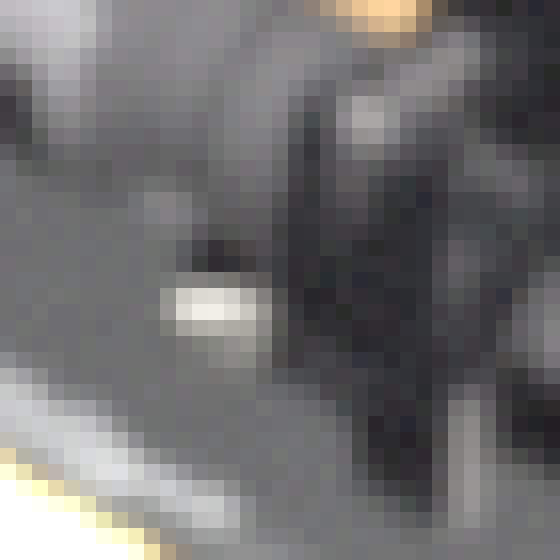

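The tab now points forward, from (265,310) to (165,300) in the zoom, which matches the +0.8 rad prediction. Squeezing.

step_arm([
  [0.75,[0,0.001,0],0],
  [0.65,[0,0,0],0],
  [0.6,[0,0,0],0],
  [0.6,[0,0,0],0],
])

```text
t: 9.3
position: [0.4884, 0.0937, 0.0384]
orientation: [3.135, 0.001, 1.971]
contact_force: [1.8, 0.7, 5.4]
width: 0.0512
```

```bash
python3 -c "
from h import *
br()"
```

```text
t 9.3 bracket xy mm [-53.6   6.1] z 38.4 ori [3.135e+00 1.000e-03 1.971e+00] w 0.0512 F br 0.0 1.9 5.4 j [ 0.05  0.   -0.29  1.28  0.    1.23]
```

step_arm([
  [0.6,[0,0.003,-0.002],0],
  [0.6,[0,0,0],0],
])

```text
t: 9.5
position: [0.4881, 0.0937, 0.0382]
orientation: [-3.14, 0.002, 1.971]
contact_force: [-1.4, -2.0, 2.6]
width: 0.0513
```

```bash
python3 -c "
from h import *
look('k')"
```

```text
t 9.5 bracket xy mm [-53.6   5.8] z 38.2 ori [-3.140e+00  2.000e-03  1.971e+00] w 0.0513 F br 1.3 -2.1 2.6 j [ 0.06  0.01 -0.28  1.28 -0.    1.23]
```

View pics/k_z.png

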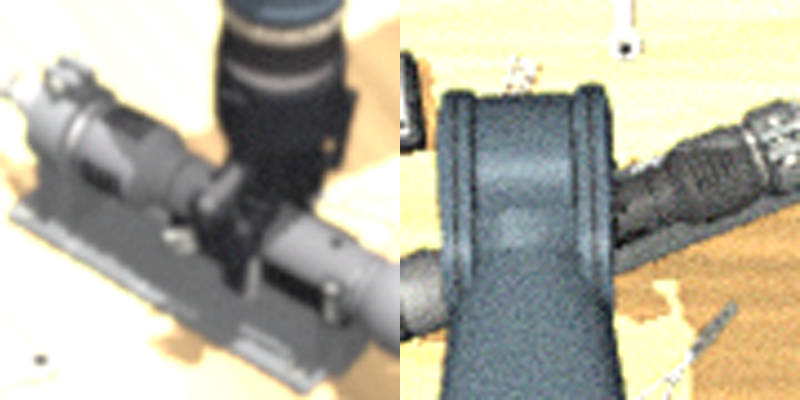

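The finger bears on the paddle at (240,265), with the tab forward at (178,238). Squeezing fully and holding.

step_arm([
  [0.4,[0,0,0],0],
  [0.4,[0,0,0],0],
  [0.4,[0,0,0],0],
  [0.4,[0,0,0],0],
])

```text
t: 10.0
position: [0.4865, 0.0929, 0.039]
orientation: [-3.137, 0.002, 1.97]
contact_force: [-5.1, -4.3, 9.9]
width: 0.0472
```

```bash
python3 -c "
from h import *
look('l')"
```

```text
t 10.0 bracket xy mm [-53.6   4. ] z 39.0 ori [-3.137e+00  2.000e-03  1.970e+00] w 0.0472 F br 1.9 -6.4 9.9 j [ 0.06  0.01 -0.28  1.29 -0.    1.23]
```

View pics/l_z.png

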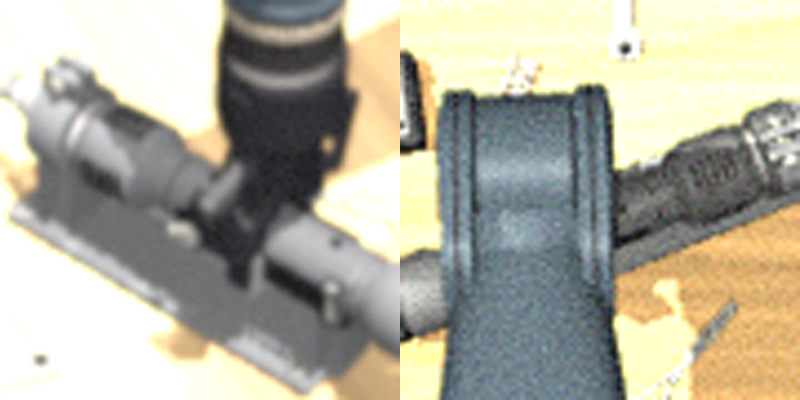

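```bash
python3 -c "
from h import *
c=dict(np.load('pics/l_scene.npz'))
o=[]
for t in 'jkl':
  i=cv2.imread(f'pics/{t}_scene.png')[200:225,275:300]; o.append(cv2.resize(cv2.convertScaleAbs(i,alpha=2.5,beta=20),(260,400),interpolation=cv2.INTER_NEAREST))
  im=cv2.imread(f'pics/{t}_scene.png')[200:225,275:300].min(2).astype(float); m=im>np.percentile(im,99)-0; 
  k=im[8:19,6:17]; w=np.clip(k-75,0,None); v,u=np.mgrid[208:219,281:292]; print(t,k.max(),(u*w).sum()/w.sum(),(v*w).sum()/w.sum())
cv2.imwrite('pics/l_zz.png',np.hstack(o))
def W(x,y,z): return np.r_[O+EX*x/1e3+EY*y/1e3,z/1e3]
for th in(0,.05,.11):
  hx,hy=-115,34-4; dx,dy=94,10
  px=hx+dx*np.cos(th)+dy*np.sin(th);py=hy-dx*np.sin(th)+dy*np.cos(th);a=.8+th
  print(th,px,py,proj(c,W(px+11*np.sin(a),py+11*np.cos(a),85)))
"
```

```text
j 85.0 287.7692307692308 213.8846153846154
k 72.0 nan nan
l 70.0 nan nan
0 -21.0 40.0 (np.float64(288.2016042855608), np.float64(215.06778810824898))
0.05 -20.61768383016638 35.2894606925059 (np.float64(289.1615744304234), np.float64(213.85776881486694))
0.11 -20.470343783698752 29.620400700872537 (np.float64(290.41560427942), np.float64(212.46157375331427))<string>:8: RuntimeWarning: invalid value encountered in scalar divide
```

View pics/l_zz.png

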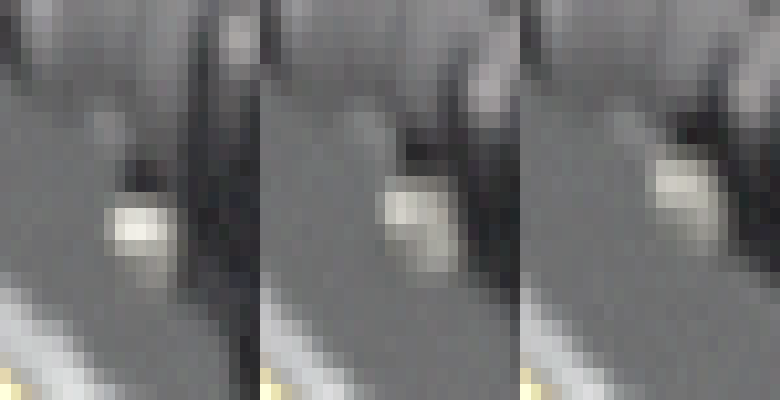

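step_arm([
  [0.3,[0,0,0],0],
  [0.3,[0,0,0],0],
  [0.3,[0,0,0],0],
  [0.3,[0,0,0],0],
  [0.3,[0,0,0],0],
  [0.3,[0,0,0],0],
  [0.3,[0,0,0],0],
  [0.3,[0,0,0],0],
])

```text
t: 10.9
position: [0.4865, 0.0929, 0.039]
orientation: [-3.137, 0.002, 1.97]
contact_force: [-4.7, -5.0, 9.3]
width: 0.0472
```

The tab moved about (+1.5, −2.8) px from paddle-out to now; fully home predicts (+2.2, −2.6). Width is steady at 47 mm, so the paddle is home. Holding a bit longer.

step_arm([
  [0.3,[0,0,0],0],
  [0.3,[0,0,0],0],
  [0.3,[0,0,0],0],
  [0.3,[0,0,0],0],
  [0.3,[0,0,0],0],
  [0.3,[0,0,0],0],
  [0.3,[0,0,0],0],
  [0.3,[0,0,0],0],
])

```text
t: 11.7
position: [0.4865, 0.093, 0.039]
orientation: [-3.137, 0.002, 1.97]
contact_force: [-4.2, -5.5, 9.6]
width: 0.047
```

step_arm([
  [0.6,[0,-0.002,0],0],
  [0.8,[0,-0.002,0],0],
  [1,[0,0,0],0],
  [1,[0,0,0],0],
  [1,[0,0,0],0],
  [1,[0,0,0],0],
])

```text
t: 12.3
position: [0.4842, 0.0931, 0.0379]
orientation: [-3.141, -0.0, 1.971]
contact_force: [-0.2, 0.4, -0.0]
width: 0.085
```

```bash
python3 -c "
from h import *
look('m')"
```

```text
t 12.3 bracket xy mm [-54.6   2. ] z 37.9 ori [-3.141 -0.     1.971] w 0.085 F br -0.5 0.0 -0.0 j [ 0.05 -0.   -0.29  1.28  0.    1.22]
```

View pics/m_z.png

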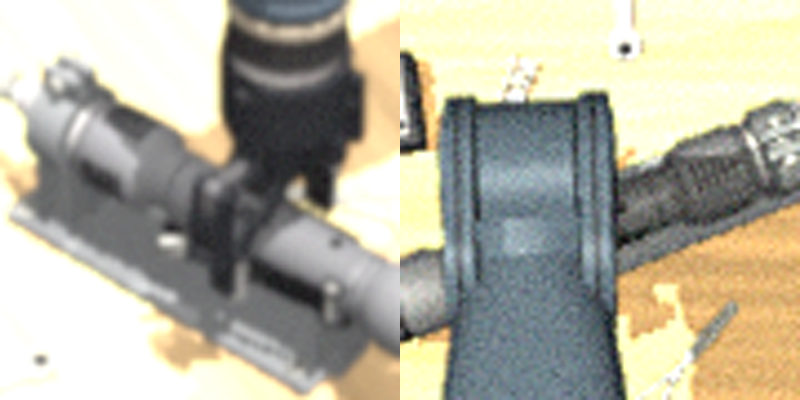

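The paddle is out again, with the tab forward at (170,240). Next: lift over, go forward of the lever, and come down in front of it.

step_arm([
  [1,[0,0,-0.03],0],
  [1,[0,0,-0.04],0],
  [1,[0,0,0],0],
  [1,[-0.022,0,0],0],
  [1,[-0.022,0,0],0],
  [1,[-0.021,0,0],0],
  [1,[0,0,0],0],
  [1,[0,0,0],0],
])

```text
t: 13.2
position: [0.5096, 0.0331, 0.1078]
orientation: [-3.141, -0.001, 1.97]
contact_force: [-0.0, -0.3, 0.4]
width: 0.0856
```

```bash
python3 -c "
from h import *
look('n')"
```

```text
t 13.2 bracket xy mm [10.5  1.9] z 107.8 ori [-3.141e+00 -1.000e-03  1.970e+00] w 0.0856 F br 0.3 -0.1 0.4 j [-0.07  0.01 -0.14  1.42  0.    1.1 ]
```

View pics/n_z.png

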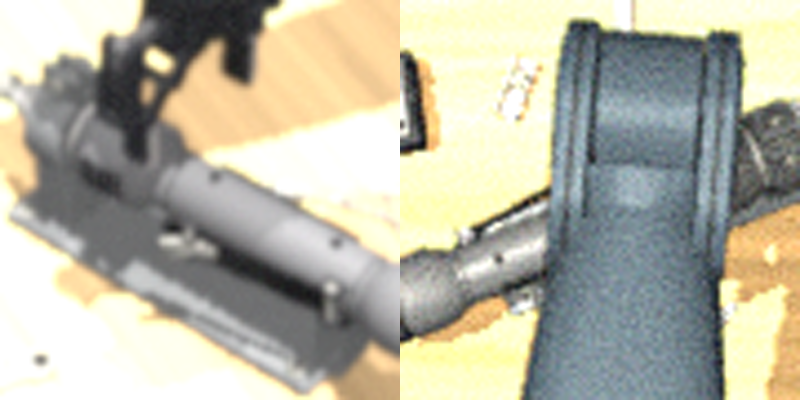

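The lever is clearly forward, from (205,245) to (165,238). The finger, at (140,150), will come down left of it, i.e. ahead of it.

step_arm([
  [1,[0,0,0.025],0],
  [1,[0,0,0.015],0],
  [1,[0,0,0.01],0],
  [1,[0,0,0.007],0],
  [1,[0,0,0.005],0],
  [1,[0,0,0],0],
  [1,[0,0,0],0],
])

```text
t: 14.0
position: [0.5103, 0.0331, 0.0468]
orientation: [3.141, 0.0, 1.971]
contact_force: [-1.2, -0.3, 0.4]
width: 0.0854
```

```bash
python3 -c "
from h import *
look('o')"
```

```text
t 14.0 bracket xy mm [10.8  2.6] z 46.8 ori [3.141 0.    1.971] w 0.0854 F br -0.1 -1.2 0.4 j [-0.07  0.04 -0.23  1.3   0.    1.1 ]
```

View pics/o_z.png

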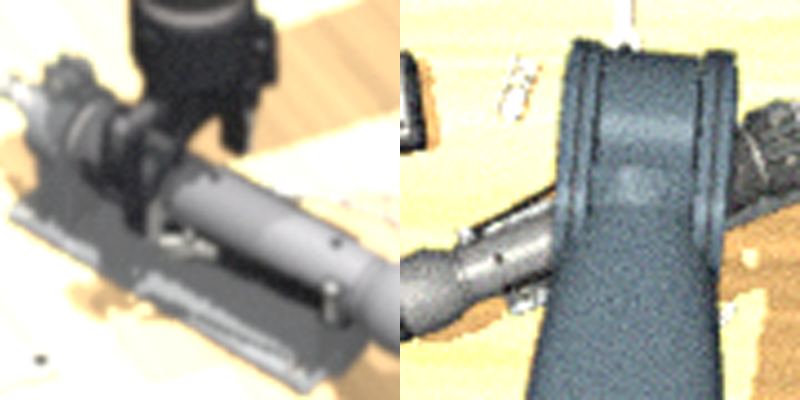

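The tip is ahead of the tab at (140,225), with no contact and the palm well clear of the body. I'll go slightly lower, then push back.

step_arm([
  [1,[0,0,0.006],0],
  [1,[0.003,0,0],0],
  [1,[0.004,0,0],0],
  [1,[0.004,0,0],0],
  [1,[0.003,0,0],0],
  [1,[0.002,0,0],0],
  [1,[0,0,0],0],
])

```text
t: 14.8
position: [0.5045, 0.0481, 0.0407]
orientation: [3.14, 0.001, 1.971]
contact_force: [2.8, -1.1, 0.3]
width: 0.0852
```

```bash
python3 -c "
from h import *
br()"
```

```text
t 14.8 bracket xy mm [-5.3  3.1] z 40.7 ori [3.140e+00 1.000e-03 1.971e+00] w 0.0852 F br 2.1 2.2 0.3 j [-0.04  0.03 -0.25  1.28  0.    1.13]
```

step_arm([
  [1,[0.002,0,0],0],
  [1,[0.002,0,0],0],
  [1,[0,0,0],0],
])

```text
t: 15.1
position: [0.5036, 0.0512, 0.0408]
orientation: [3.139, 0.002, 1.97]
contact_force: [5.6, -2.7, 0.8]
width: 0.0853
```

```bash
python3 -c "
from h import *
look('p')"
```

```text
t 15.1 bracket xy mm [-8.5  3.5] z 40.8 ori [3.139e+00 2.000e-03 1.970e+00] w 0.0853 F br 4.7 4.1 0.8 j [-0.03  0.03 -0.26  1.28 -0.    1.14]
```

View pics/p_z.png

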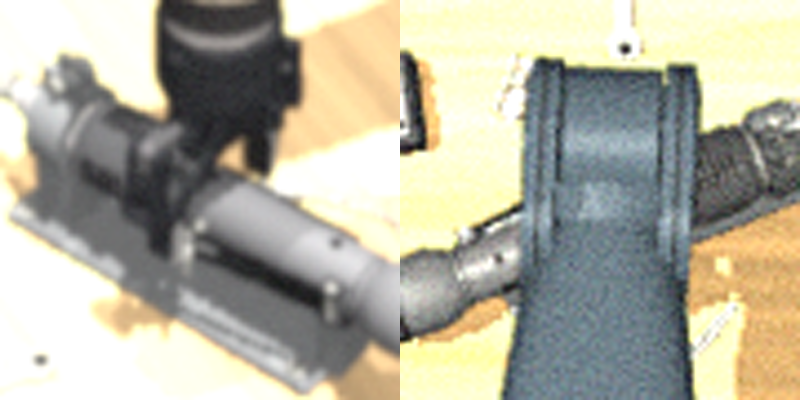

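The tab is swinging back, now at (183,245). I'll continue to the stop in small steps.

step_arm([
  [1,[0.002,0,0],0],
  [1,[0.002,0,0],0],
  [1,[0,0,0],0],
])

```text
t: 15.5
position: [0.5035, 0.0514, 0.041]
orientation: [3.139, 0.01, 1.967]
contact_force: [6.9, -9.5, -2.3]
width: 0.0854
```

```bash
python3 -c "
from h import *
br()"
```

```text
t 15.5 bracket xy mm [-8.8  3.5] z 41.0 ori [3.139 0.01  1.967] w 0.0854 F br 11.4 2.6 -2.3 j [-0.03  0.02 -0.26  1.28 -0.01  1.15]
```

step_arm([
  [1,[0.0015,0,0],0],
  [1,[0.0015,0,0],0],
  [1,[0,0,0],0],
])

```text
t: 15.8
position: [0.5034, 0.0515, 0.0412]
orientation: [3.14, 0.015, 1.965]
contact_force: [9.6, -14.6, -3.8]
width: 0.0853
```

```bash
python3 -c "
from h import *
br()"
```

```text
t 15.8 bracket xy mm [-8.9  3.4] z 41.2 ori [3.14  0.015 1.965] w 0.0853 F br 17.2 3.1 -3.8 j [-0.02  0.02 -0.26  1.28 -0.01  1.16]
```

Hard stop at −8.9 mm, where −9 was predicted. Back off, lift and clear the view.

step_arm([
  [1,[-0.008,0,0],0],
  [1,[-0.01,0,0],0],
  [1,[0,0,0],0],
  [1,[0,0,-0.04],0],
  [1,[0,0,-0.04],0],
  [1,[0,0,-0.04],0],
  [1,[0,0,-0.04],0],
  [1,[0,0,0],0],
])

```text
t: 16.6
position: [0.5091, 0.0421, 0.2071]
orientation: [3.132, 0.004, 1.972]
contact_force: [0.4, 0.6, 0.5]
width: 0.0852
```

step_arm([
  [1,[0,-0.045,0],0],
  [1,[0,-0.045,0],0],
  [1,[0,-0.045,0],0],
  [1,[0,0,0],0],
  [1,[0,0,0],0],
])

```text
t: 17.1
position: [0.3811, -0.0108, 0.1996]
orientation: [3.141, -0.001, 1.97]
contact_force: [0.2, 0.2, -0.4]
width: 0.0854
```

```bash
python3 -c "
from h import *
look('q')
o=[]
for t in 'aq':
  i=cv2.imread(f'pics/{t}_scene.png')[195:230,275:310]; o.append(cv2.resize(cv2.convertScaleAbs(i,alpha=2.5,beta=20),(400,400),interpolation=cv2.INTER_NEAREST))
cv2.imwrite('pics/q_zz.png',np.hstack(o))
a=cv2.imread('pics/a_scene.png');q=cv2.imread('pics/q_scene.png'); cv2.imwrite('pics/q_full.png',cv2.convertScaleAbs(q,alpha=1.8))
"
```

```text
t 17.1 bracket xy mm [   0.8 -133.5] z 199.6 ori [ 3.141e+00 -1.000e-03  1.970e+00] w 0.0854 F br -0.1 0.3 -0.4 j [-0.21 -0.33 -0.25  1.65  0.    0.97]
```

View pics/q_zz.png

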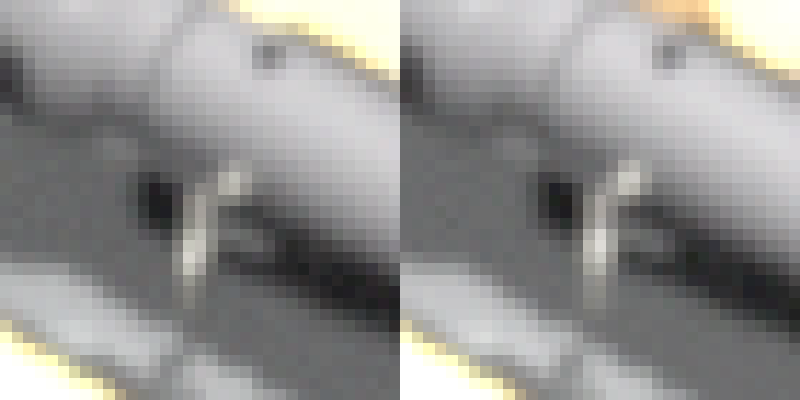

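View pics/q_full.png

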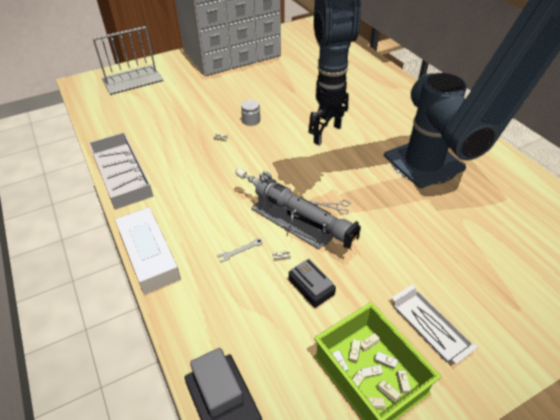

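View pics/q_top.png

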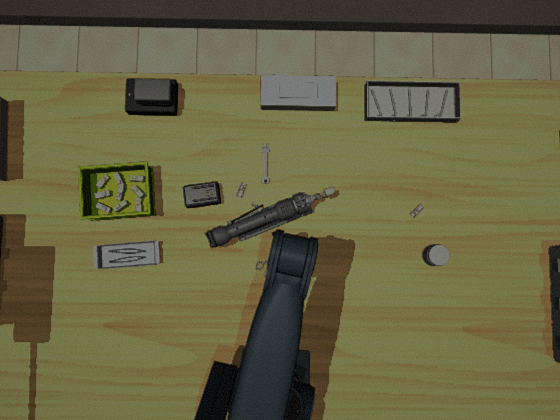

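The lever tab (zoom 597,250) leans back the same as or slightly more than at the start, the paddle is out, and the bystanders sit where they were. Handing in.

```bash
python3 -c "
from h import *
br(); print(robot.job_done())"
```

```text
t 17.2 bracket xy mm [   1.3 -132.2] z 199.9 ori [ 3.141e+00 -1.000e-03  1.971e+00] w 0.0852 F br -1.0 0.7 0.1 j [-0.2  -0.33 -0.25  1.65  0.    0.97]
the job is handed in; nothing more can be done
None
```

The switch check is done and handed in at about 17 s. I flipped the lock-off lever forward to its stop and squeezed the paddle fully home for about 1.7 s. Then I let it spring out and pushed the lever back to its locked stop.

**Last checks:**
- **Lever forward:** the image matched the predicted fully forward angle, and the push force rose to 13 N at the stop.
- **Paddle home:** the jaw width held steady at 47 mm. That is slightly under the nominal 49 mm over grip and paddle. The lever tab's shift in the image, (+1.5, −2.8) px, was close to the (+2.2, −2.6) px expected for fully home.
- **Lever locked again:** the finger met a hard stop where predicted, at about 17 N. The tab now leans back at least as far as at the start, and the paddle is out.
- **Bystanders:** all the ones I could see look unmoved. In the last view from above, the arm partly hides the forceps, but they look unmoved in the side view.

**What went wrong or disagreed:**
- **First push failed:** the open fingertips sit about 35 mm above the reported TCP, not the 13 mm the description implies. The finger rode on the lever tab's top edge with about 5 N and turned it only part way. I backed off, went about 20 mm lower and repeated it.
- **Squeeze off-centre:** the jaws closed about 3 mm off centre, so I shifted the arm to follow. About 10 N of upward force remained during the hold, and I did not find its cause.

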